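# Fish out the wheel nut and clamp it

## Task

A wheel nut has ended up under the wire riser: pick up the hook tool, drag the nut well out into the open with it, and lay the hook flat back down on the trolley top. Then put the nut, flange down, in the yellow-rimmed pocket on the fixture's sloping deck, and turn the red clamp knob clockwise until it clicks past its detent so that its arm stays locked over the nut. Do not reach under the riser for the nut with the gripper, and leave the spray bottle, the can, the mug and the tin standing where they are.

Things in the scene. Friction and masses are not known exactly. Their poses are not given: they have to be found in the camera images.
- riser: Fixed wire rack. Origin: centre of its footprint on the trolley top. Four 10 mm round posts at x = +-90, y = +-160 mm; wire top, underside 85 mm and top 93 mm above the trolley top. Its mouth is the open side at x = -90 mm: own -x points out of it. The other sides are open too, between the posts. A red strip marks the rear top edge.
- nut: Loose steel wheel nut, about 120 g, standing upright on its flange: round flange 34 mm in diameter and 6 mm high, above it a hexagon 27 mm across flats and 31 mm across corners, up to 34 mm. Origin: centre of the underside, z up. It starts 70 to 115 mm behind the mouth of the riser, and 30 mm or less to either side of the riser's middle line.
- hook: Loose hook tool lying flat, about 250 g. Origin: on the underside, mid-handle; z up, x towards the hook. Orange handle x = -50 to 50, 22 mm wide and high; it balances near x = 25. An 8 mm steel rod, centre line 11 mm above the underside, runs on to x = 235, bends square to the right (own -y) as far as y = -52, then back to x = 221 as a lip. The J so formed is 44 mm wide inside.
- deck: The fixture's fixed aluminium deck, 120 x 200 mm, sloping 30 degrees. Origin: centre of its upper face, 75 mm above the trolley top; z is the face's normal (leans towards the robot), x points up the slope. Pocket: centred at x = 0, y = 40 mm, inside 46 x 46 mm, floor level with the face, yellow rim 5 mm thick, 8 mm high. Knob axis: parallel to z through x = 0, y = -45 mm.
- clamp_grip (a point): On the knob's axis, 68 mm above the deck's face: the height to grip. The red grip bar, 48 mm long, 12 mm wide, stands 48 to 78 mm above the deck. Under it, 38 to 44 mm above the deck, the yellow keeper arm, 14 mm wide, reaches 94 mm out, parallel to the bar. The point's x points along the arm, z along the axis away from the deck; it turns with the knob.
- clamp (a joint): Angle of the clamp knob, rad, growing clockwise seen from above the deck. 0: open detent, arm pointing down the slope, 1.2 rad short of the pocket. Turning takes up to about 0.3 N m until the hump at 0.6; past it the knob snaps on to the second detent at 1.2: locked, arm over the pocket (along the deck's +y). Stop at 1.32.
- sprayer: Bystander: white spray bottle with a yellow band and a black head, 72 mm in diameter, 185 mm high. Origin: centre of its underside.
- cleaner: Bystander: blue spray can, 64 mm in diameter, about 160 mm high. Origin: centre of its underside.
- mug: Bystander: blue cup without handle, 76 mm in diameter, 85 mm high. Origin: centre of its underside.
- tin: Bystander: small green tin with a yellow lid, 52 mm in diameter, 45 mm high, under the riser on its own -y side, 115 +- 8 mm from the riser's middle line. Origin: centre of its underside.
Not all that is in view belongs to the job. Several things look just like the nut: the one meant starts farthest to the robot's right.

How it is judged:
On the way, in this order (a step that is already met when the one before it is completed fails the run):
1. the hook touches the nut while the nut is under the riser (x of nut in the frame of riser above -0.09 m and contact force between hook and nut above 0.03 N and contact force between the fingers and nut below 0.05 N).
2. the nut stands on the trolley top in the open, at least 20 mm (to its centre) outside the riser's mouth (x of nut in the frame of riser below -0.11 m and height (world z) of nut below 0.008 m and angle between nut's own z axis and vertical below 0.2 rad and contact force between the fingers and nut below 0.05 N), for 0.1 s.
3. the nut sits flange down in the pocket, let go, with the clamp still open and the hook lying on the trolley top (x of nut in the frame of deck between -0.01 and 0.01 m and y of nut in the frame of deck between 0.03 and 0.05 m and z of nut in the frame of deck between -0.003 and 0.004 m and angle between the z axis of nut and the z axis of deck, either way round below 0.15 rad and contact force between the fingers and nut below 0.05 N and value of joint clamp below 0.3 rad and height (world z) of hook below 0.006 m), for 0.2 s.
4. the clamp knob has clicked over into its locked detent with the nut in the pocket (x of nut in the frame of deck between -0.01 and 0.01 m and y of nut in the frame of deck between 0.03 and 0.05 m and z of nut in the frame of deck between -0.003 and 0.004 m and angle between the z axis of nut and the z axis of deck, either way round below 0.15 rad and value of joint clamp between 1.05 and 1.33 rad), for 0.1 s.
At the end, for the whole second after the job is handed in: The nut sits flange down in the pocket (centre within 10 mm of the pocket's centre along each deck axis, underside within 4 mm of the deck, within 0.15 rad of square to it) and at rest; the clamp rests in its locked detent (1.05 to 1.33 rad); the hook lies flat on the trolley top, at rest (all of step 4 and velocity of joint clamp between -0.1 and 0.1 rad/s and linear speed of each of nut, hook below 0.02 m/s and height (world z) of hook below 0.006 m and angle between hook's own z axis and vertical below 0.1 rad); the robot touches nothing.
It fails at once if the gripper's fingers touch the nut while it is under the riser (x of nut in the frame of riser above -0.09 m and contact force between the fingers and nut above 0.3 N).
It fails at once if the spray bottle is pushed more than 30 mm or tipped (distance of sprayer from where it was at the start of the episode above 0.03 m or angle between sprayer's own z axis and vertical above 0.3 rad).
It fails at once if the spray can is pushed more than 30 mm or tipped (distance of cleaner from where it was at the start of the episode above 0.03 m or angle between cleaner's own z axis and vertical above 0.3 rad).
It fails at once if the mug is pushed more than 30 mm or tipped (distance of mug from where it was at the start of the episode above 0.03 m or angle between mug's own z axis and vertical above 0.3 rad).
It fails at once if the tin is pushed more than 30 mm or tipped (distance of tin from where it was at the start of the episode above 0.03 m or angle between tin's own z axis and vertical above 0.3 rad).
It also fails if it takes over 66 s, if anything falls off the work surface, if the arm or the gripper's body presses on something with over 40 N, if the wrist force passes 120 N, or if a joint passes its speed limit or range.

## Robot

A 7-joint arm with a two-finger parallel gripper is mounted at the origin on the work surface. World frame = base frame: x ahead of the robot, y to its left, z up, the work surface at z = 0. Lengths are in m, angles in rad, forces in N, time in s.
With the tool pointing down it reaches from about 0.35 to 0.9 m from the base axis. Payload 8.1 kg.
Tool frame: the origin (TCP) lies midway between the tips of the shut fingers; the grasp point (between the pads) lies 19 mm behind it; z points along the fingers, y is the line along which they close (so a half turn about z gives the same grasp; the last joint's range is limited). The gripper opens to 92 mm and grips with 3 to 60 N. Pads are 19 mm wide; open, the fingers measure 130 mm over their backs; the gripper's body (75 mm by 190 mm) begins 47 mm behind the grasp point.
Start: joints at [1.199, 0.434, 0.025, 1.573, -0.012, 1.134, -0.075], TCP at [0.166, -0.603, 0.227] pointing down, gripper open.
Joint ranges: [-2.62, 2.62], [-0.44, 2.09], [-1.27, 1.32], [0.08, 2.57], [-1.32, 4.46], [0.12, 2], [-2.74, 2.74]. Speed limits (rad/s): [2.22, 2.22, 3.01, 3.01, 3.14, 3.14, 3.14].

## Interface

Orientations are given as a rotation vector (axis times angle).
In Python, from cell import arm gives the robot as it stands.
- The arm moves only by the tool move_arm, never from a script. Its argument "motion" is a list of rows, each an object of numbers: "tx", "ty", "tz": the shift along the tool's x, y, z normalised to -1 to 1, where 1 is 1000 mm; "twist": the turn about the tool's z normalised to -1 to 1, where 1 is pi/2 rad. In form: [{"tx": .., "ty": .., "tz": .., "twist": ..}, ...]. A call has 1 to 12 rows; each row shifts and turns the commanded pose from where the row before left it, along the tool's axes as they then stand; what a row does not reach is not made up. A row lasts 1/10 s, in which the tool goes at most 50 mm and 8.59 degrees, less where a joint would pass 70% of its speed; a pose out of reach is approached as far as the arm can. A call with a number of a shift or a turn outside -1 to 1 is refused whole. A call with a gripper value outside its range is refused whole. "gripper" is the gripper's target within -1 to 1 (shut at 1, half-way at 0, fully open at -1), set as the call begins (left out, the last holds). The fingers move at their own pace and stop on an object; "squeeze" is the grip in N (left out, the last holds). Time passes only in rows, so rows that do not move let the fingers close. It gives the time, the measured TCP pose, the force, the opening and the grip force at its end, in the units of the state.
- arm.observe(): the state, without advancing time (a new reading comes with each control period).
- arm.get_image(name): name is "scene" or "top" or "wrist"; returns the picture (400x640x3 uint8, red, green, blue); there is no depth.
- arm.calibration(name): a dict with "K" (3x3 intrinsics, pixels), "T" (4x4, takes a point from camera to world coordinates). Camera axes: x right, y down, z forward; pixel columns grow to the right and rows downward; lengths in m; the calibration is good to about 2 mm. A picture is of the moment at which its call begins: read the wrist's pose just before it. calibration takes no time and is no camera call; for the wrist camera it gives the pose at the moment of the call.
- arm.sign_off(): hands the job in; it is judged then, once.
Trained networks look in the newest picture that a camera, given by its name, has taken for a name from the list of things; names that differ only in an ending like _2 or _b are one class to them, and where a whole thing is asked for, a point or a joint stands for the part that bears it (a point fixed in the world has none). Each returns a list of dicts, best first, with "conf" (0 to 1); they miss things now and then, are a little off and sometimes report something else, mostly with a low value. They report only what shows in the picture. A call takes as long as a camera call. They do not tell look-alikes from the thing itself.
- arm.look_for(camera, query): "point" ([column, row] as shares, 0 to 1, of the picture: columns of its width, rows of its height, amid what is visible of it).
- arm.regions_of(camera, query): "region" (400x640 bool, what is visible of it) and "point" ([column, row] as shares, 0 to 1, of the picture: columns of its width, rows of its height, amid what is visible of it).
- arm.place_of(camera, query): "point" ([column, row] as shares, 0 to 1, of the picture: columns of its width, rows of its height: a listed point, or the origin of a listed thing).
The state is a dict: "clock": time; "joints": joint angles; "dq": joint speeds; "joint_efforts": joint torques, N m; "position": TCP position; "ee_rot": TCP orientation; "force": force on the tool from outside, world axes, zero at the start; "ft_torque": the same for the moment, N m; "width": opening from 0.0 (shut) to 1.0 (fully open); "gripper_force": force on a finger pad.
Only numpy, scipy, OpenCV 4.12 (cv2) and the standard library are available. Lean on these libraries where they do the work, as an engineer would, in place of code of your own. Each camera call takes 0.05 s, during which the arm holds its last target. There are 200 camera calls.

## Working session

There is one attempt and no reset: what is moved stays moved. The work goes in short steps, Python scripts to look and compute and a tool call to move; the robot and the scene stay as the last step left them, time stands still between calls to the robot, and variables do not carry over. Pictures are saved under pics/ and viewed, at most 10 in all, crops included, and the job is handed in when it is done.

Besides the shell and the picture viewer there is one more tool, called after "Request:" as a command line: name --argument value ..., lists and objects as JSON in quotes. move_arm: Moves the arm, as the interface text tells. Scaled input: -1 to 1 covers 1000 mm each way for a shift and pi/2 rad each way for a turn. Its arguments: {"type":"object","properties":{"motion":{"type":"array","items":{"type":"object","properties":{"tx":{"type":"number"},"ty":{"type":"number"},"tz":{"type":"number"},"twist":{"type":"number"}}}},"gripper":{"type":"number"},"squeeze":{"type":"number"}},"required":["motion"]}

```bash
ls; mkdir -p pics; cat > h.py <<'E'
import numpy as np, cv2
from cell import arm
from scipy.spatial.transform import Rotation as R
def ray(cam,px):
    c=arm.calibration(cam);K=np.array(c["K"]);T=np.array(c["T"])
    d=T[:3,:3]@np.linalg.inv(K)@np.array([px[0],px[1],1.]);return T[:3,3],d
def at(cam,px,z):
    o,d=ray(cam,px);return o+d*(z-o[2])/d[2]
def proj(cam,P):
    c=arm.calibration(cam);K=np.array(c["K"]);T=np.linalg.inv(np.array(c["T"]))
    P=np.atleast_2d(P);p=(T[:3,:3]@P.T).T+T[:3,3];q=(K@p.T).T;return q[:,:2]/q[:,2:]
def px(d): return np.array(d["point"])*[640,400]
def save(cam,name,crop=None,s=1):
    im=arm.get_image(cam)[:,:,::-1]
    if crop: x0,x1,y0,y1=crop; im=im[y0:y1,x0:x1]
    cv2.imwrite("pics/"+name,cv2.resize(np.ascontiguousarray(im),None,fx=s,fy=s,interpolation=cv2.INTER_CUBIC))
E
python3 - <<'E'
from h import *
np.set_printoptions(precision=3,suppress=True)
a=arm.get_image("scene");b=arm.get_image("top")
cv2.imwrite("pics/s.png",a[:,:,::-1]);cv2.imwrite("pics/t.png",b[:,:,::-1])
for cam in("scene","top"):
  print(cam,np.array(arm.calibration(cam)["T"])[:3])
  for n in "riser nut hook deck clamp_grip sprayer cleaner mug tin".split():
    for r in arm.place_of(cam,n)[:5]:
      p=px(r);print(n,round(r["conf"],2),p.round(0),at(cam,p,{'deck':.075,'clamp_grip':.13}.get(n,0))[:2])
s=arm.observe();print(s["clock"],s["position"],s["ee_rot"],s["force"])
E
```

```text
pics
scene [[-0.767  0.337 -0.546  1.28 ]
 [ 0.641  0.432 -0.635  0.846]
 [ 0.022 -0.837 -0.547  0.795]]
riser 0.81 [421. 280.] [0.51  0.342]
nut 0.87 [493. 309.] [0.458 0.503]
nut 0.75 [474. 321.] [0.522 0.498]
nut 0.69 [451. 337.] [0.595 0.494]
nut 0.59 [431. 276.] [0.483 0.349]
hook 0.77 [342. 202.] [ 0.432 -0.017]
hook 0.75 [384. 301.] [0.629 0.336]
deck 0.91 [271. 149.] [ 0.488 -0.291]
clamp_grip 0.56 [270. 123.] [ 0.442 -0.352]
sprayer 0.75 [247. 217.] [ 0.688 -0.122]
sprayer 0.17 [227. 174.] [ 0.611 -0.354]
cleaner 0.55 [260. 260.] [0.765 0.047]
mug 0.76 [226. 174.] [ 0.612 -0.361]
mug 0.66 [261. 257.] [0.758 0.042]
tin 0.87 [382. 298.] [0.626 0.327]
tin 0.31 [262. 260.] [0.761 0.051]
top [[ 0.091 -0.975  0.203  0.333]
 [-0.996 -0.087  0.024  0.035]
 [-0.006 -0.205 -0.979  1.38 ]]
riser 0.76 [244. 224.] [0.509 0.338]
riser 0.44 [373. 183.] [ 0.702 -0.114]
nut 0.46 [207. 194.] [0.608 0.489]
nut 0.45 [196. 231.] [0.466 0.509]
nut 0.42 [200. 213.] [0.533 0.504]
nut 0.4 [240. 229.] [0.489 0.351]
hook 0.63 [344. 255.] [ 0.431 -0.03 ]
deck 0.94 [424. 240.] [ 0.498 -0.291]
deck 0.5 [240. 229.] [0.481 0.333]
clamp_grip 0.68 [440. 255.] [ 0.449 -0.328]
sprayer 0.36 [240. 225.] [0.502 0.354]
cleaner 0.9 [328. 161.] [0.77  0.058]
tin 0.54 [251. 192.] [0.629 0.328]
1.0 [ 0.166 -0.603  0.227] [-3.113 -0.421  0.   ] [-0.769 -0.621  0.732]
```

View pics/s.png

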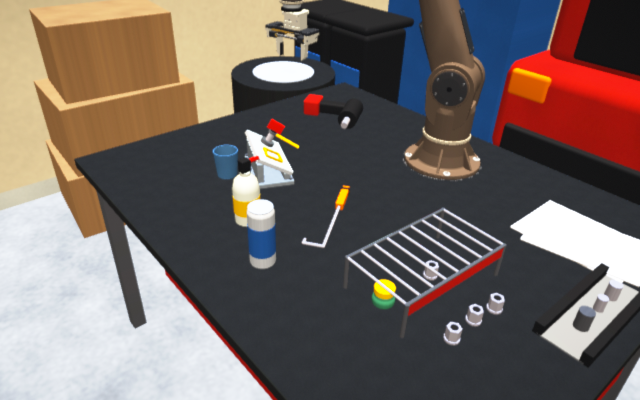

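View pics/t.png

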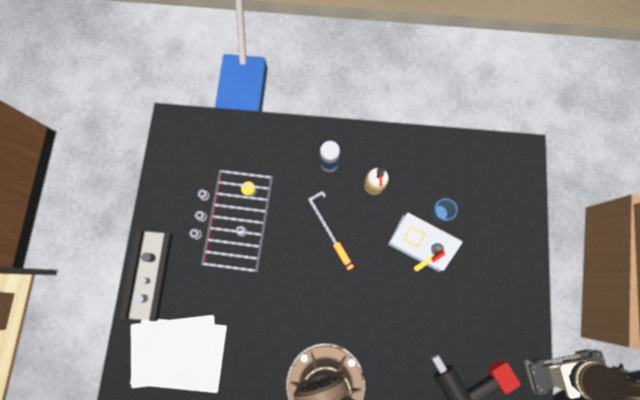

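The robot sees three nuts outside behind the riser, at scene pixels (493,303), (474,314) and (453,333). A fourth is under the riser at scene (431,269), top (240,230), with y≈0.35. The fourth lies farthest to the robot's right, so it is the one I want. The hook is at top (344,255), its J at (315,195). The deck is at top (425,240), with the pocket at (414,237). The riser's mouth faces −y, with the red strip on the left side in the top view.

Request:
move_arm --motion '[{"tx": 0.0,"ty": -0.03,"tz": -0.03},{"tx": 0.02,"ty": -0.035,"tz": -0.02},{"tx": 0.03,"ty": -0.037,"tz": -0.01},{"tx": 0.03,"ty": -0.037,"tz": -0.01},{"tx": 0.03,"ty": -0.037},{"tx": 0.03,"ty": -0.037},{"tx": 0.03,"ty": -0.037},{"tx": 0.03,"ty": -0.037},{"tx": 0.03,"ty": -0.037},{"tx": 0.03,"ty": -0.037},{"tx": 0.03,"ty": -0.037},{"tx": 0.03,"ty": -0.037}]' --gripper -1

```text
invalid input
```

```bash
python3 - <<'E'
from h import *
np.set_printoptions(precision=3,suppress=True)
s=arm.observe();print(s["clock"],s["position"],s["ee_rot"],s["joints"])
save("wrist","w1.png")
T=np.array(arm.calibration("wrist")["T"]);print(T)
for n in "hook nut riser deck".split():
    for r in arm.place_of("wrist",n)[:3]:
      p=px(r);print(n,round(r["conf"],2),p.round(0),at("wrist",p,0)[:2])
# riser top rect + hook region in top
for cam in("top","scene"):
  arm.get_image(cam)
  for n,z in(("riser",.089),("hook",.011)):
    for r in arm.regions_of(cam,n)[:1]:
      ys,xs=np.nonzero(r["region"]);P=np.array([at(cam,(x,y),z)[:2] for x,y in zip(xs,ys)],np.float32)
      print(cam,n,r["conf"],cv2.minAreaRect(P))
E
```

```text
1.0 [ 0.166 -0.603  0.227] [-3.113 -0.421  0.   ] [ 1.199  0.435  0.025  1.573 -0.012  1.134 -0.075]
[[ 0.266 -0.933 -0.243  0.231]
 [-0.964 -0.258 -0.067 -0.585]
 [-0.     0.253 -0.968  0.384]
 [ 0.     0.     0.     1.   ]]
top riser 0.86 ((0.5122376084327698, 0.3386026620864868), (0.2036897987127304, 0.33285337686538696), 87.75462341308594)
top hook 0.54 ((0.5019761919975281, 0.029984503984451294), (0.28069525957107544, 0.023516010493040085), 35.77498245239258)Traceback (most recent call last):
  File "<stdin>", line 14, in <module>
  File "h.py", line 8, in at
    o,d=ray(cam,px);return o+d*(z-o[2])/d[2]
        ~~~^^^^^^^^
  File "h.py", line 5, in ray
    c=arm.calibration(cam);K=np.array(c["K"]);T=np.array(c["T"])
ValueError: time passes only in moves, steps and waits
```

Request:
move_arm --motion '[{"tx": 0.0,"ty": -0.03,"tz": -0.03,"twist": 0},{"tx": 0.02,"ty": -0.035,"tz": -0.02,"twist": 0},{"tx": 0.03,"ty": -0.037,"tz": -0.01,"twist": 0},{"tx": 0.03,"ty": -0.037,"tz": -0.01,"twist": 0},{"tx": 0.03,"ty": -0.037,"tz": 0,"twist": 0},{"tx": 0.03,"ty": -0.037,"tz": 0,"twist": 0},{"tx": 0.03,"ty": -0.037,"tz": 0,"twist": 0},{"tx": 0.03,"ty": -0.037,"tz": 0,"twist": 0},{"tx": 0.03,"ty": -0.037,"tz": 0,"twist": 0},{"tx": 0.03,"ty": -0.037,"tz": 0,"twist": 0},{"tx": 0.03,"ty": -0.037,"tz": 0,"twist": 0},{"tx": 0.03,"ty": -0.037,"tz": 0,"twist": 0}]' --gripper -1 --squeeze 20

```text
clock: 2.7
position: [0.3594, -0.0964, 0.2971]
ee_rot: [3.112, 0.42, 0.002]
force: [0.8, -1.0, -0.0]
width: 1.003
gripper_force: 0.0
```

```bash
python3 - <<'E'
s=open('h.py').read()
s=s.replace("def ray(","_c={}\ndef cal(n):\n    if n!='wrist' and n in _c: return _c[n]\n    _c[n]=arm.calibration(n);return _c[n]\ndef ray(").replace("c=arm.calibration(cam);","c=cal(cam);")
s+='''
def reg(cam,r,z):
    c=cal(cam);K=np.array(c["K"]);T=np.array(c["T"]);ys,xs=np.nonzero(r["region"])
    d=(T[:3,:3]@np.linalg.inv(K)@np.array([xs,ys,np.ones(len(xs))])).T
    return (T[:3,3]+d*((z-T[2,3])/d[:,2])[:,None])[:,:2].astype(np.float32)
'''
open('h.py','w').write(s)
E
python3 - <<'E'
from h import *
np.set_printoptions(precision=3,suppress=True)
s=arm.observe();print(s["clock"],s["joints"])
save("wrist","w1.png")
for n in "hook nut riser deck".split():
    for r in arm.place_of("wrist",n)[:3]:
      p=px(r);print(n,round(r["conf"],2),p.round(0),at("wrist",p,0)[:2])
for r in arm.regions_of("wrist","hook")[:1]: print("hook",cv2.minAreaRect(reg("wrist",r,.015)))
arm.get_image("scene")
for n,z in(("riser",.089),("hook",.011)):
    for r in arm.regions_of("scene",n)[:1]: print("scene",n,r["conf"],cv2.minAreaRect(reg("scene",r,z)))
E
```

```text
2.7 [ 0.609 -0.021 -0.471  1.979 -0.01   1.181 -1.16 ]
hook 0.88 [288. 121.] [ 0.426 -0.025]
nut 0.89 [45. 10.] [0.478 0.345]
deck 0.85 [487. 123.] [ 0.505 -0.335]
hook ((0.47382327914237976, 0.006545238196849823), (0.21774260699748993, 0.02334522269666195), 35.06766128540039)
scene riser 0.81 ((0.5412236452102661, 0.36550426483154297), (0.2385641187429428, 0.39590203762054443), 87.83525848388672)
scene hook 0.64 ((0.5089242458343506, 0.011586621403694153), (0.3078383803367615, 0.056337349116802216), 32.17653274536133)
```

View pics/w1.png

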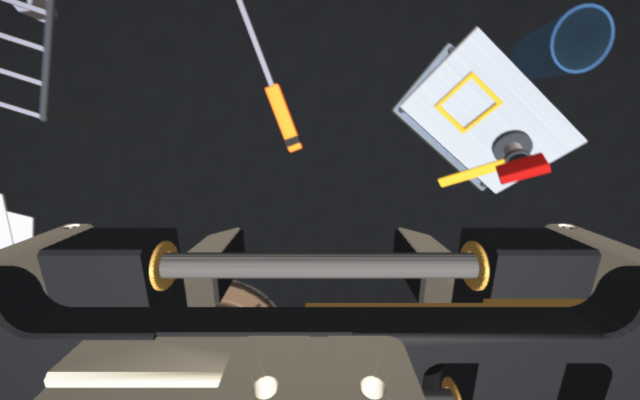

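The wrist view shows the hook handle running from pixel (270,86) to (295,150) with the rod going up to (240,0). The deck is at the right, with the pocket at (468,101), the red bar at (523,167) and the keeper arm tip at (440,183). The mug is at (583,38).

```bash
python3 - <<'E'
from h import *
np.set_printoptions(precision=3,suppress=True)
h1=at("wrist",(269,87),.018);h2=at("wrist",(295,150),.018);m=at("wrist",(240,2),.011)
print(h1,h2,(h1+h2)/2,np.linalg.norm(h1-h2),m)
for a,b in((h2,h1),((h1+h2)/2,m)): d=b-a;print(np.degrees(np.arctan2(d[1],d[0])))
# riser from corners in top pic at z=.089
c=[at("top",p,.089)[:2] for p in((219,171),(272,177),(257,270),(203,264))];print(np.array(c),np.mean(c,0))
print("lengths",[np.linalg.norm(c[i]-c[i-1]) for i in range(4)])
# deck
up=at("wrist",(477,28),.105);print("deck corners hi",up,at("wrist",(586,140),.105),"lo",at("wrist",(396,108),.045),at("wrist",(496,194),.045))
print("pocket",at("wrist",(468,101),.083))
s=arm.observe();M=R.from_rotvec(s["ee_rot"]).as_matrix();print(s["position"],M)
E
```

```text
[0.463 0.005 0.018] [ 0.385 -0.054  0.018] [ 0.424 -0.025  0.018] 0.09795898088888226 [0.561 0.069 0.011]
36.98336038737125
34.519948320256255
[[0.674 0.431]
 [0.668 0.245]
 [0.35  0.257]
 [0.353 0.437]] [0.511 0.342]
lengths [np.float64(0.3208321376762878), np.float64(0.1859740343431482), np.float64(0.31919125588910807), np.float64(0.18026341688745148)]
deck corners hi [ 0.577 -0.224  0.105] [ 0.499 -0.402  0.105] lo [ 0.481 -0.179  0.045] [ 0.404 -0.366  0.045]
pocket [ 0.508 -0.255  0.083]
[ 0.359 -0.099  0.297] [[ 0.965  0.263 -0.   ]
 [ 0.263 -0.965 -0.   ]
 [-0.     0.    -1.   ]]
```

Request:
move_arm --motion '[{"tx": 0.035,"ty": -0.021,"tz": 0,"twist": 0},{"tx": 0.035,"ty": -0.021,"tz": 0,"twist": 0},{"tx": 0.035,"ty": -0.021,"tz": 0,"twist": 0},{"tx": 0,"ty": 0,"tz": 0.04,"twist": -0.073},{"tx": 0,"ty": 0,"tz": 0.045,"twist": -0.073},{"tx": 0,"ty": 0,"tz": 0.045,"twist": -0.073},{"tx": 0,"ty": 0,"tz": 0.045,"twist": 0},{"tx": 0,"ty": 0,"tz": 0.045,"twist": 0},{"tx": 0,"ty": 0,"tz": 0.04,"twist": 0},{"tx": 0,"ty": 0,"tz": 0.02,"twist": 0},{"tx": 0,"ty": 0,"tz": 0.01,"twist": 0},{"tx": 0,"ty": 0,"tz": 0,"twist": 0}]'

```text
clock: 4.35
position: [0.443, -0.0101, 0.0059]
ee_rot: [-2.995, -0.946, 0.003]
force: [-0.4, -1.1, 0.2]
width: 1.0
gripper_force: 0.0
```

Request:
move_arm --motion '[{"tx": 0,"ty": 0,"tz": 0.002,"twist": 0},{"tx": 0,"ty": 0,"tz": 0,"twist": 0},{"tx": 0,"ty": 0,"tz": 0,"twist": 0},{"tx": 0,"ty": 0,"tz": 0,"twist": 0},{"tx": 0,"ty": 0,"tz": 0,"twist": 0},{"tx": 0,"ty": 0,"tz": 0,"twist": 0},{"tx": 0,"ty": 0,"tz": 0,"twist": 0},{"tx": 0,"ty": 0,"tz": 0,"twist": 0}]' --gripper 1 --squeeze 40

```text
clock: 5.15
position: [0.4435, -0.0096, 0.0047]
ee_rot: [2.995, 0.947, -0.0]
force: [-0.7, 0.1, -0.6]
width: 0.358
gripper_force: 0.0
```

Request:
move_arm --motion '[{"tx": 0,"ty": 0,"tz": 0,"twist": 0},{"tx": 0,"ty": 0,"tz": 0,"twist": 0},{"tx": 0,"ty": 0,"tz": 0,"twist": 0},{"tx": 0,"ty": 0,"tz": 0,"twist": 0}]'

```text
clock: 5.55
position: [0.4435, -0.0097, 0.0047]
ee_rot: [2.995, 0.947, 0.0]
force: [0.4, -0.9, -0.8]
width: 0.23
gripper_force: 40.0
```

Request:
move_arm --motion '[{"tx": 0,"ty": 0,"tz": -0.01,"twist": 0},{"tx": 0,"ty": 0,"tz": -0.01,"twist": -0.04},{"tx": 0,"ty": 0,"tz": 0,"twist": -0.082},{"tx": 0,"ty": 0,"tz": 0,"twist": -0.082},{"tx": 0,"ty": 0,"tz": 0,"twist": -0.082},{"tx": 0,"ty": 0,"tz": 0,"twist": -0.082},{"tx": 0,"ty": 0,"tz": 0,"twist": -0.082},{"tx": 0,"ty": 0,"tz": 0,"twist": -0.082},{"tx": 0,"ty": 0,"tz": 0,"twist": -0.08},{"tx": 0,"ty": -0.025,"tz": 0,"twist": 0},{"tx": 0,"ty": -0.02,"tz": 0,"twist": 0},{"tx": 0,"ty": 0,"tz": 0,"twist": 0}]'

```text
clock: 6.75
position: [0.395, -0.0105, 0.0248]
ee_rot: [-2.216, -2.225, 0.006]
force: [0.8, -0.3, -1.8]
width: 0.236
gripper_force: 40.0
```

```bash
python3 - <<'E'
from h import *
np.set_printoptions(precision=3,suppress=True)
s=arm.observe();print(s["clock"],s["position"],s["ee_rot"],s["force"])
b=arm.get_image("top");T=np.array(cal("top")["T"])
cv2.imwrite("pics/t2.png",cv2.resize(b[140:290,180:380,::-1],None,fx=4,fy=4,interpolation=cv2.INTER_CUBIC))
for r in arm.place_of("top","nut")[:5]:print(r["conf"],px(r),at("top",px(r),0)[:2])
arm.get_image("scene")
for r in arm.place_of("scene","nut")[:5]:print(r["conf"],px(r),at("scene",px(r),0)[:2])
print(proj("top",[[.398,.2,.02],[.455,.2,.02]]))
E
```

```text
6.75 [ 0.395 -0.011  0.025] [-2.216 -2.225  0.006] [ 0.829 -0.258 -1.79 ]
0.66 [206.4 195.2] [0.602 0.491]
0.65 [201.984 216.68 ] [0.521 0.495]
0.55 [240.32 231.88] [0.479 0.349]
0.51 [198.016 231.32 ] [0.467 0.501]
0.69 [449.088 336.6  ] [0.599 0.491]
0.61 [474.688 319.88 ] [0.518 0.497]
0.58 [495.104 308.12 ] [0.453 0.505]
0.51 [432. 274.] [0.474 0.345]
[[278.285 258.006]
 [280.119 241.713]]
```

View pics/t2.png

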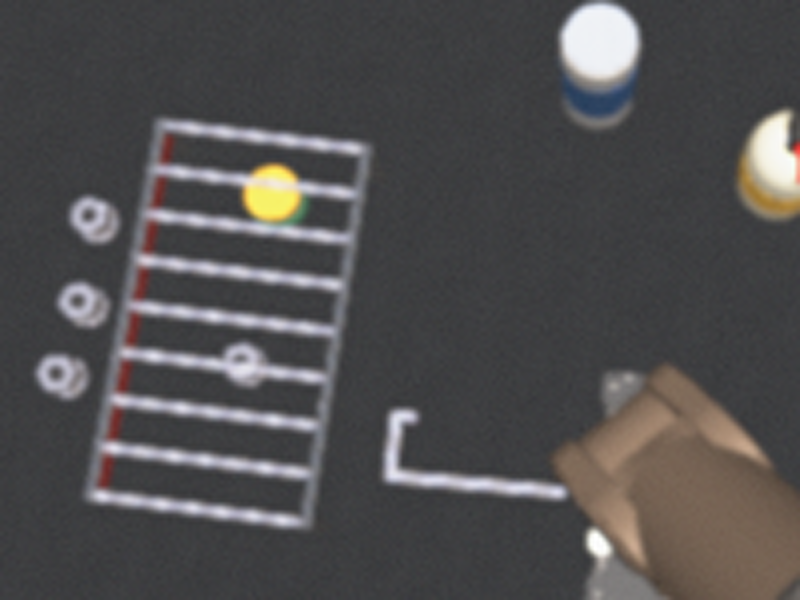

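The nut is at top pixel (240,231), which puts it at about (0.479, 0.347). The hook's J is at top (277,260) to (278,243), and its corner is near (0.39, 0.20) as predicted.

Request:
move_arm --motion '[{"tx": 0.02,"ty": -0.008,"tz": 0.008,"twist": 0},{"tx": 0.03,"ty": 0,"tz": 0.008,"twist": 0},{"tx": 0.03,"ty": 0,"tz": 0,"twist": 0},{"tx": 0.03,"ty": 0,"tz": 0,"twist": 0},{"tx": 0.03,"ty": 0,"tz": 0,"twist": 0},{"tx": 0.03,"ty": 0,"tz": 0,"twist": 0},{"tx": 0.025,"ty": 0,"tz": 0,"twist": 0},{"tx": 0.005,"ty": 0,"tz": 0,"twist": 0},{"tx": 0,"ty": 0,"tz": 0,"twist": 0}]'

```text
clock: 7.85
position: [0.3903, 0.1916, 0.0088]
ee_rot: [-2.216, -2.227, -0.001]
force: [-0.0, -0.3, -2.7]
width: 0.236
gripper_force: 40.0
```

```bash
python3 - <<'E'
from h import *
np.set_printoptions(precision=3,suppress=True)
s=arm.observe();print(s["clock"],s["position"],s["ee_rot"],s["force"])
b=arm.get_image("top")
for r in arm.place_of("top","nut")[:5]:print(r["conf"],px(r),at("top",px(r),0)[:2])
cv2.imwrite("pics/t3.png",cv2.resize(b[160:280,180:340,::-1],None,fx=4,fy=4,interpolation=cv2.INTER_CUBIC))
E
```

```text
7.85 [0.39  0.192 0.009] [-2.216 -2.227 -0.001] [-0.006 -0.26  -2.746]
0.67 [203.52 229.88] [0.474 0.482]
0.66 [202.112 195.52 ] [0.599 0.506]
0.53 [199.488 214.32 ] [0.529 0.505]
0.38 [240.896 230.4  ] [0.484 0.347]
```

View pics/t3.png

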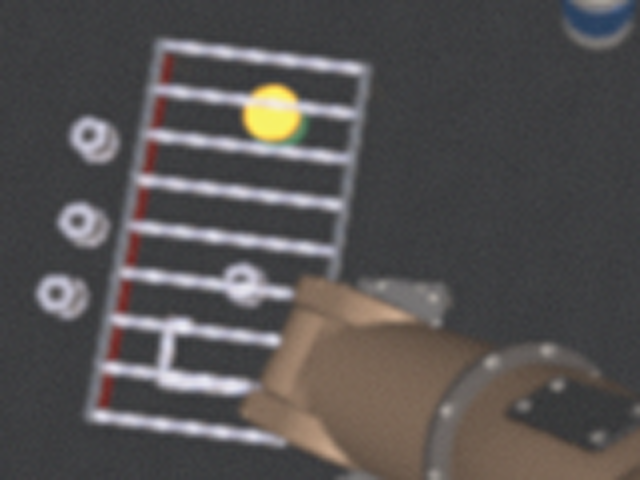

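Request:
move_arm --motion '[{"tx": 0,"ty": 0.016,"tz": 0,"twist": 0},{"tx": 0,"ty": 0.016,"tz": 0,"twist": 0},{"tx": 0,"ty": 0.016,"tz": 0,"twist": 0},{"tx": 0,"ty": 0.016,"tz": 0,"twist": 0},{"tx": 0,"ty": 0,"tz": 0,"twist": 0},{"tx": -0.01,"ty": 0,"tz": 0,"twist": 0},{"tx": -0.01,"ty": 0,"tz": 0,"twist": 0},{"tx": -0.01,"ty": 0,"tz": 0,"twist": 0},{"tx": -0.01,"ty": 0,"tz": 0,"twist": 0},{"tx": -0.01,"ty": 0,"tz": 0,"twist": 0},{"tx": -0.01,"ty": 0,"tz": 0,"twist": 0},{"tx": -0.01,"ty": 0,"tz": 0,"twist": 0}]'

```text
clock: 9.15
position: [0.454, 0.1195, 0.0087]
ee_rot: [2.218, 2.225, 0.0]
force: [-0.3, 1.4, -3.3]
width: 0.237
gripper_force: 40.0
```

```bash
python3 - <<'E'
from h import *
np.set_printoptions(precision=3,suppress=True)
s=arm.observe();print(s["clock"],s["position"],s["ee_rot"],s["force"])
arm.get_image("top")
for r in arm.place_of("top","nut")[:5]:print(r["conf"],px(r),at("top",px(r),0)[:2])
arm.get_image("scene")
for r in arm.place_of("scene","nut")[:5]:print(r["conf"],px(r),at("scene",px(r),0)[:2])
E
```

```text
9.15 [0.454 0.12  0.009] [2.218 2.225 0.   ] [-0.303  1.382 -3.251]
0.64 [198.976 232.   ] [0.465 0.497]
0.58 [252.224 231.6  ] [0.484 0.306]
0.5 [200.192 213.32 ] [0.533 0.503]
0.42 [205.12 197.32] [0.593 0.494]
0.88 [449.92 335.8 ] [0.596 0.491]
0.8 [473.088 320.2  ] [0.522 0.496]
0.56 [420.416 270.6  ] [0.486 0.32 ]
0.53 [496.128 311.52 ] [0.46  0.512]
```

The nut is following the hook. I'll keep dragging.

Request:
move_arm --motion '[{"tx": -0.015,"ty": 0,"tz": 0,"twist": 0},{"tx": -0.015,"ty": 0,"tz": 0,"twist": 0},{"tx": -0.017,"ty": 0,"tz": 0,"twist": 0},{"tx": -0.017,"ty": 0,"tz": 0,"twist": 0},{"tx": -0.017,"ty": 0,"tz": 0,"twist": 0},{"tx": -0.017,"ty": 0,"tz": 0,"twist": 0},{"tx": -0.017,"ty": 0,"tz": 0,"twist": 0},{"tx": -0.017,"ty": 0,"tz": 0,"twist": 0},{"tx": -0.017,"ty": 0,"tz": 0,"twist": 0},{"tx": -0.017,"ty": 0,"tz": 0,"twist": 0},{"tx": -0.017,"ty": 0,"tz": 0,"twist": 0},{"tx": -0.007,"ty": 0,"tz": 0,"twist": 0}]'

```text
clock: 10.55
position: [0.4548, -0.0705, 0.0087]
ee_rot: [2.219, 2.224, -0.0]
force: [0.3, 0.8, -2.9]
width: 0.233
gripper_force: 40.0
```

```bash
python3 - <<'E'
from h import *
np.set_printoptions(precision=3,suppress=True)
s=arm.observe();print(s["clock"],s["position"],s["ee_rot"],s["force"])
b=arm.get_image("top")
for r in arm.place_of("top","nut")[:5]:print(r["conf"],px(r),at("top",px(r),0)[:2])
cv2.imwrite("pics/t4.png",cv2.resize(b[160:280,220:460,::-1],None,fx=3,fy=3,interpolation=cv2.INTER_CUBIC))
E
```

```text
10.55 [ 0.455 -0.071  0.009] [ 2.219  2.224 -0.   ] [ 0.314  0.751 -2.858]
0.52 [200.576 215.2  ] [0.526 0.5  ]
0.48 [198.272 232.2  ] [0.464 0.499]
0.46 [300.224 237.52 ] [0.478 0.132]
0.39 [202.432 193.68 ] [0.606 0.506]
```

View pics/t4.png

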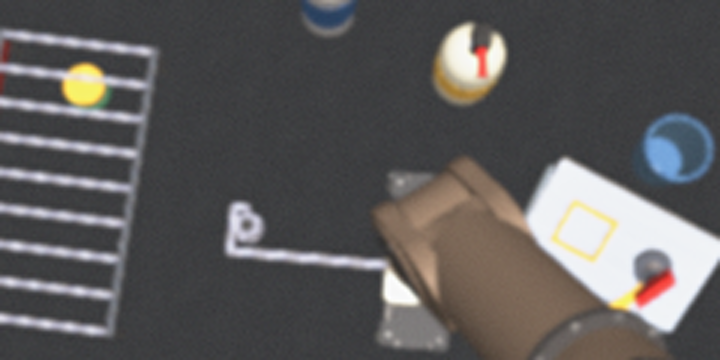

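The nut stands inside the J at top pixel (301,235), about (0.478, 0.13), which is about 12 cm outside the mouth. Next I free the hook and lay it down nearer the robot.

Request:
move_arm --motion '[{"tx": 0.02,"ty": 0,"tz": 0,"twist": 0},{"tx": 0.016,"ty": 0,"tz": 0,"twist": 0},{"tx": 0,"ty": -0.02,"tz": 0,"twist": 0},{"tx": 0,"ty": -0.025,"tz": 0,"twist": 0},{"tx": 0,"ty": -0.025,"tz": 0,"twist": 0},{"tx": 0,"ty": -0.02,"tz": 0,"twist": 0},{"tx": 0,"ty": 0,"tz": 0.002,"twist": 0},{"tx": 0,"ty": 0,"tz": 0.002,"twist": 0},{"tx": 0,"ty": 0,"tz": 0,"twist": 0}]'

```text
clock: 11.55
position: [0.3657, -0.0331, 0.0047]
ee_rot: [2.217, 2.226, 0.002]
force: [0.6, -0.1, -2.5]
width: 0.237
gripper_force: 40.0
```

Request:
move_arm --motion '[{"tx": 0,"ty": 0,"tz": 0,"twist": 0},{"tx": 0,"ty": 0,"tz": 0,"twist": 0},{"tx": 0,"ty": 0,"tz": 0,"twist": 0},{"tx": 0,"ty": 0,"tz": 0,"twist": 0},{"tx": 0,"ty": 0,"tz": 0,"twist": 0},{"tx": 0,"ty": 0,"tz": 0,"twist": 0},{"tx": 0,"ty": 0,"tz": -0.03,"twist": 0},{"tx": 0,"ty": 0,"tz": -0.045,"twist": 0},{"tx": 0,"ty": 0,"tz": -0.045,"twist": 0},{"tx": 0,"ty": 0.04,"tz": -0.03,"twist": 0},{"tx": 0,"ty": 0.04,"tz": 0,"twist": 0},{"tx": 0,"ty": 0,"tz": 0,"twist": 0}]' --gripper -1

```text
clock: 12.75
position: [0.45, -0.034, 0.1562]
ee_rot: [2.219, 2.22, 0.008]
force: [0.2, -0.1, -0.4]
width: 1.001
gripper_force: 0.0
```

```bash
python3 - <<'E'
from h import *
np.set_printoptions(precision=3,suppress=True)
s=arm.observe();print(s["clock"],s["position"],s["ee_rot"],s["force"])
b=arm.get_image("wrist")
cv2.imwrite("pics/w2.png",b[:,:,::-1])
for n in("nut","hook"):
  for r in arm.place_of("wrist",n)[:3]:print(n,r["conf"],px(r),at("wrist",px(r),0)[:2])
arm.get_image("top")
for r in arm.place_of("top","nut")[:5]:print(r["conf"],px(r),at("top",px(r),0)[:2])
for cam in("wrist","top"):
  for n in("deck","clamp_grip"):
    for r in arm.place_of(cam,n)[:2]:print(cam,n,r["conf"],px(r),at(cam,px(r),.075 if n=="deck" else .134)[:2])
E
```

```text
12.75 [ 0.45  -0.034  0.156] [2.219 2.22  0.008] [ 0.217 -0.07  -0.392]
nut 0.73 [352.192  40.52 ] [0.477 0.122]
nut 0.33 [605.888 112.8  ] [0.751 0.053]
hook 0.62 [248.128 207.08 ] [ 0.36  -0.053]
0.64 [197.568 232.28 ] [0.464 0.502]
0.64 [199.68 213.48] [0.532 0.505]
0.4 [302.016 234.4  ] [0.49  0.127]
0.4 [205.184 195.   ] [0.602 0.495]
top deck 0.97 [423.104 238.4  ] [ 0.505 -0.286]
top clamp_grip 0.75 [438.592 253.6  ] [ 0.453 -0.322]
```

View pics/w2.png

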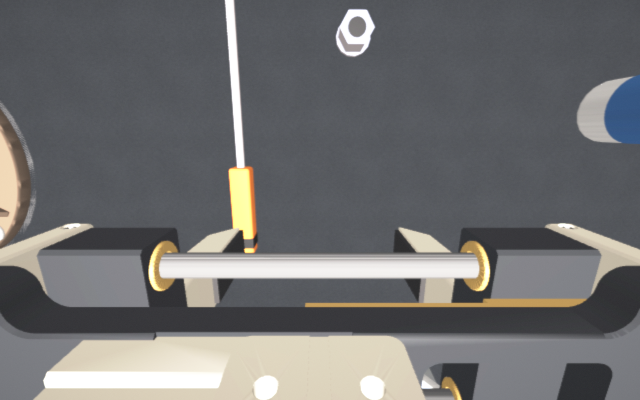

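The wrist view shows the hook lying flat, with its handle at (243,207). The nut stands upright with its top at (357,26), corners roughly left and right, so I twist 30° to grip the flats.

Request:
move_arm --motion '[{"tx": 0.03,"ty": 0.007,"tz": 0,"twist": 0},{"tx": 0.03,"ty": 0.01,"tz": 0,"twist": 0},{"tx": 0.03,"ty": 0.01,"tz": 0,"twist": 0},{"tx": 0,"ty": 0,"tz": 0,"twist": 0}]'

```text
clock: 13.6
position: [0.4721, 0.0611, 0.1554]
ee_rot: [-2.212, -2.23, -0.005]
force: [0.2, -0.1, 0.1]
width: 1.001
gripper_force: 0.0
```

```bash
python3 - <<'E'
from h import *
np.set_printoptions(precision=3,suppress=True)
s=arm.observe();print(s["clock"],s["position"],s["ee_rot"],s["force"])
b=arm.get_image("wrist")
for r in arm.place_of("wrist","nut")[:3]:print(r["conf"],px(r),at("wrist",px(r),0)[:2])
for r in arm.regions_of("wrist","nut")[:2]:
  print(r["conf"],reg("wrist",r,.017).mean(0),r["region"].sum())
print(at("wrist",(357,26),.034))
E
```

```text
13.6 [0.472 0.061 0.155] [-2.212 -2.23  -0.005] [ 0.236 -0.061  0.099]
0.7 [329.92 139.4 ] [0.482 0.114]
0.7 [0.483 0.119] 783
0.35 [0.375 0.08 ] 2114
[0.503 0.213 0.034]
```

Request:
move_arm --motion '[{"tx": 0.03,"ty": 0.005,"tz": 0,"twist": 0},{"tx": 0.027,"ty": 0.004,"tz": 0,"twist": 0},{"tx": 0,"ty": 0,"tz": 0.02,"twist": -0.083},{"tx": 0,"ty": 0,"tz": 0.03,"twist": -0.083},{"tx": 0,"ty": 0,"tz": 0.03,"twist": -0.083},{"tx": 0,"ty": 0,"tz": 0.03,"twist": -0.083},{"tx": 0,"ty": 0,"tz": 0.02,"twist": 0},{"tx": 0,"ty": 0,"tz": 0.012,"twist": 0},{"tx": 0,"ty": 0,"tz": 0,"twist": 0}]'

```text
clock: 14.65
position: [0.4793, 0.1121, 0.0116]
ee_rot: [-1.571, -2.719, 0.003]
force: [-0.9, 0.4, 0.4]
width: 1.002
gripper_force: 0.0
```

Request:
move_arm --motion '[{"tx": 0,"ty": 0,"tz": 0,"twist": 0},{"tx": 0,"ty": 0,"tz": 0,"twist": 0},{"tx": 0,"ty": 0,"tz": 0,"twist": 0},{"tx": 0,"ty": 0,"tz": 0,"twist": 0},{"tx": 0,"ty": 0,"tz": 0,"twist": 0},{"tx": 0,"ty": 0,"tz": 0,"twist": 0},{"tx": 0,"ty": 0,"tz": 0,"twist": 0},{"tx": 0,"ty": 0,"tz": 0,"twist": 0},{"tx": 0,"ty": 0,"tz": 0,"twist": 0},{"tx": 0,"ty": 0,"tz": 0,"twist": 0},{"tx": 0,"ty": 0,"tz": 0,"twist": 0},{"tx": 0,"ty": 0,"tz": 0,"twist": 0}]' --gripper 1 --squeeze 15

```text
clock: 15.85
position: [0.4803, 0.1137, 0.0128]
ee_rot: [1.569, 2.721, 0.001]
force: [1.0, 0.3, 1.9]
width: 0.29
gripper_force: 15.0
```

Request:
move_arm --motion '[{"tx": 0,"ty": 0,"tz": -0.02,"twist": 0},{"tx": 0,"ty": 0,"tz": -0.045,"twist": 0},{"tx": 0,"ty": 0,"tz": -0.045,"twist": 0},{"tx": 0,"ty": 0,"tz": -0.045,"twist": 0},{"tx": 0,"ty": 0,"tz": -0.045,"twist": 0},{"tx": 0,"ty": 0,"tz": -0.04,"twist": 0},{"tx": -0.04,"ty": -0.011,"tz": 0,"twist": 0},{"tx": -0.04,"ty": -0.011,"tz": 0,"twist": 0},{"tx": -0.04,"ty": -0.011,"tz": 0,"twist": 0},{"tx": -0.04,"ty": -0.011,"tz": 0,"twist": 0},{"tx": -0.04,"ty": -0.011,"tz": 0,"twist": 0},{"tx": -0.04,"ty": -0.011,"tz": 0,"twist": 0}]'

```text
clock: 17.05
position: [0.5426, -0.1292, 0.2522]
ee_rot: [-1.569, -2.72, 0.002]
force: [1.1, 0.3, -2.0]
width: 0.293
gripper_force: 15.0
```

Request:
move_arm --motion '[{"tx": -0.04,"ty": -0.011,"tz": 0,"twist": 0},{"tx": -0.04,"ty": -0.011,"tz": 0,"twist": 0},{"tx": -0.04,"ty": -0.011,"tz": 0,"twist": 0},{"tx": -0.039,"ty": -0.01,"tz": 0,"twist": 0},{"tx": 0,"ty": 0,"tz": 0,"twist": -0.082},{"tx": 0,"ty": 0,"tz": 0,"twist": -0.082},{"tx": 0,"ty": 0,"tz": 0,"twist": -0.082},{"tx": 0,"ty": 0,"tz": 0,"twist": -0.082},{"tx": 0,"ty": 0,"tz": 0,"twist": -0.083},{"tx": 0,"ty": 0,"tz": 0,"twist": 0}]'

```text
clock: 18.05
position: [0.585, -0.2865, 0.2517]
ee_rot: [-0.621, -3.078, -0.001]
force: [-0.3, -0.3, -0.9]
width: 0.291
gripper_force: 15.0
```

```bash
python3 - <<'E'
from h import *
np.set_printoptions(precision=3,suppress=True)
s=arm.observe();print(s["clock"],s["position"],s["ee_rot"],s["force"],s["joints"],s["width"])
b=arm.get_image("wrist")
cv2.imwrite("pics/w3.png",b[:,:,::-1])
for n in("deck","clamp_grip","nut"):
  for r in arm.place_of("wrist",n)[:2]:print(n,r["conf"],px(r),at("wrist",px(r),.075 if n=="deck" else .134)[:2])
# yellow rim centroid
h=cv2.cvtColor(b,cv2.COLOR_RGB2HSV);m=cv2.inRange(h,(20,120,120),(35,255,255))
n,l,st,c=cv2.connectedComponentsWithStats(m)
for i in range(1,n):
  if st[i,4]>60: print(st[i],c[i],at("wrist",c[i],.082))
E
```

```text
18.05 [ 0.585 -0.287  0.252] [-0.621 -3.078 -0.001] [-0.306 -0.322 -0.869] [ 1.013  0.728 -1.17   1.403  0.665  1.441  1.029] 0.2908120618129778
deck 0.62 [286.08 116.92] [ 0.494 -0.289]
clamp_grip 0.71 [224.832  71.   ] [ 0.44  -0.319]
nut 0.76 [320.192 231.2  ] [ 0.618 -0.299]
[242  23  36  62 788] [258.799  49.585] [ 0.421 -0.287  0.082]
[293  93  49  47 901] [317.727 115.649] [ 0.507 -0.255  0.082]
[434 180  60  50 866] [452.088 198.853] [ 0.661 -0.143  0.082]
[263 254   5  36  73] [265.37  272.863] [ 0.661 -0.395  0.082]
[370 254   4  36  66] [371.742 272.333] [ 0.715 -0.267  0.082]
```

View pics/w3.png

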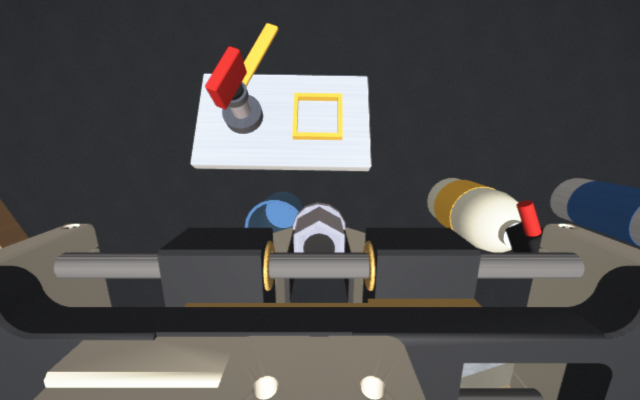

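The wrist view shows the pocket rim centred at (318,116), which is world (0.507, −0.255) at the rim top, and the deck square with the tool. The red bar is at (227,77), with the keeper arm tip at (272,28). The nut in the fingers is centred at column 320.

```bash
python3 - <<'E'
from h import *
np.set_printoptions(precision=4,suppress=True)
s=arm.observe();M=R.from_rotvec(s["ee_rot"]).as_matrix();p=np.array(s["position"])
for px_,z in(((320,243),.021),((320,204),-.009),((320,231),-.0)): print((M.T@(at("wrist",px_,p[2]+z)-p)))
P=np.array([.510,-.255,.075]);print("to pocket tool axes",M.T@(P-p))
# clamp arm tip & axis checks
d=np.radians(67.2);y=np.array([np.cos(d),np.sin(d),0]);xh=np.array([np.sin(d),-np.cos(d),0]);x=xh*np.cos(np.pi/6)+[0,0,.5];n=np.cross(x,y)
O=P-.04*y;print("O",O,"x",x,"n",n)
f=lambda a,b,c:O+a*x+b*y+c*n
for q in(0,.6,1.2):
  e=np.pi/2+(1.2-q) # angle from... arm dir
  a=-np.sin(1.2-q);b=np.cos(1.2-q);t=f(.094*a,-.045+.094*b,.041);m=f(.07*a,-.045+.07*b,.041);print(q,"tip",t,"at70",m,proj("wrist",t))
print("pocket px",proj("wrist",f(0,.04,.008)),"grip",proj("wrist",f(0,-.045,.078)))
E
```

```text
[ 0.0103 -0.     -0.021 ]
[0.0236 0.0001 0.009 ]
[0.0092 0.0001 0.    ]
to pocket tool axes [ 0.0816 -0.0007  0.1776]
O [ 0.4945 -0.2919  0.075 ] x [ 0.7984 -0.3356  0.5   ] n [-0.4609  0.1938  0.866 ]
0 tip [ 0.4014 -0.2646  0.0667] at70 [ 0.4159 -0.2801  0.0779] [[272.0347  27.0917]]
0.6 tip [ 0.4459 -0.2361  0.084 ] at70 [ 0.449  -0.2589  0.0907] [[311.5305  52.6376]]
1.2 tip [ 0.4946 -0.2388  0.1105] at70 [ 0.4853 -0.2609  0.1105] [[327.5539  95.437 ]]
pocket px [[318.762  114.1512]] grip [[222.6436  69.2797]]
```

Request:
move_arm --motion '[{"tx": 0.037,"ty": 0,"tz": 0,"twist": 0},{"tx": 0.0375,"ty": -0.0005,"tz": 0,"twist": 0},{"tx": 0,"ty": 0,"tz": 0.04,"twist": 0},{"tx": 0,"ty": 0,"tz": 0.04,"twist": 0},{"tx": 0,"ty": 0,"tz": 0.03,"twist": 0},{"tx": 0,"ty": 0,"tz": 0.02,"twist": 0},{"tx": 0,"ty": 0,"tz": 0.01,"twist": 0},{"tx": 0,"ty": 0,"tz": 0.006,"twist": 0},{"tx": 0,"ty": 0,"tz": 0,"twist": 0}]'

```text
clock: 19.15
position: [0.5171, -0.2577, 0.107]
ee_rot: [0.626, 3.078, -0.0]
force: [0.5, -0.4, -1.4]
width: 0.291
gripper_force: 15.0
```

```bash
python3 - <<'E'
from h import *
np.set_printoptions(precision=4,suppress=True)
s=arm.observe();print(s["clock"],s["position"],s["ee_rot"],s["force"],s["joints"])
a=arm.get_image("scene");cv2.imwrite("pics/s2.png",cv2.resize(a[90:220,190:350,::-1],None,fx=5,fy=5,interpolation=cv2.INTER_CUBIC)[:600])
for r in arm.place_of("scene","nut"):print(r["conf"],px(r),at("scene",px(r),.0855)[:2])
print(proj("scene",[[.510,-.255,.0855],[.510,-.255,.075]]))
E
```

```text
19.15 [ 0.5171 -0.2577  0.107 ] [ 0.6257  3.0785 -0.0002] [ 0.5059 -0.3951 -1.3701] [ 1.0665  0.7494 -1.0921  1.7676  0.7444  1.1029  0.8885]
0.82 [494.72 309.88] [0.5469 0.5438]
0.69 [447.168 336.6  ] [0.6752 0.5273]
0.66 [473.984 319.6  ] [0.6006 0.5334]
0.64 [271.872 149.   ] [ 0.4943 -0.2736]
0.64 [385.792 299.12 ] [0.693  0.3895]
[[271.2594 152.7344]
 [271.3464 155.8159]]
```

View pics/s2.png

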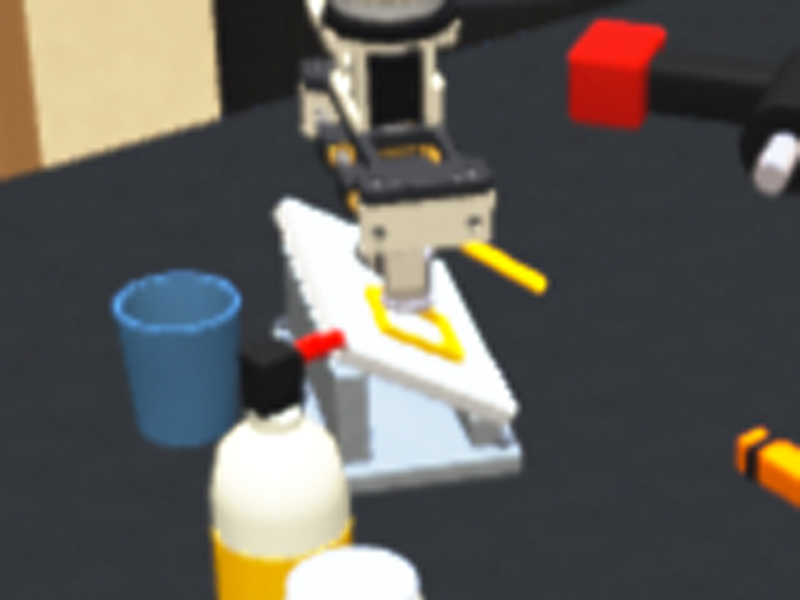

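The scene view shows the nut held upright just above the pocket, its base at about pixel (271,150), as expected for the pocket centre. The mug and the keeper arm are untouched.

Request:
move_arm --motion '[{"tx": 0,"ty": 0,"tz": 0.004,"twist": 0},{"tx": 0,"ty": 0,"tz": 0.003,"twist": 0},{"tx": 0,"ty": 0,"tz": 0.002,"twist": 0},{"tx": 0,"ty": 0,"tz": 0.002,"twist": 0},{"tx": 0,"ty": 0,"tz": 0.001,"twist": 0},{"tx": 0,"ty": 0,"tz": 0,"twist": 0}]' --squeeze 6

```text
clock: 19.85
position: [0.5166, -0.2575, 0.0947]
ee_rot: [-0.624, -3.078, -0.0]
force: [-3.8, 2.3, 3.6]
width: 0.293
gripper_force: 8.2
```

Request:
move_arm --motion '[{"tx": 0,"ty": 0,"tz": 0.002,"twist": 0},{"tx": 0,"ty": 0,"tz": 0.001,"twist": 0},{"tx": 0,"ty": 0,"tz": 0,"twist": 0}]' --squeeze 3

```text
clock: 20.15
position: [0.5172, -0.2577, 0.0936]
ee_rot: [0.625, 3.078, -0.002]
force: [-11.1, 3.3, 23.4]
width: 0.295
gripper_force: 15.1
```

Request:
move_arm --motion '[{"tx": 0,"ty": 0,"tz": 0,"twist": 0},{"tx": 0,"ty": 0,"tz": 0,"twist": 0},{"tx": 0,"ty": 0,"tz": 0,"twist": 0},{"tx": 0,"ty": 0,"tz": 0,"twist": 0},{"tx": 0,"ty": 0,"tz": 0,"twist": 0}]' --gripper 0

```text
clock: 20.65
position: [0.5173, -0.2577, 0.0937]
ee_rot: [0.625, 3.078, -0.002]
force: [-11.1, 2.3, 23.5]
width: 0.298
gripper_force: 12.6
```

Request:
move_arm --motion '[{"tx": 0,"ty": 0,"tz": -0.02,"twist": 0},{"tx": 0,"ty": 0,"tz": -0.04,"twist": 0},{"tx": -0.01,"ty": 0,"tz": -0.04,"twist": 0},{"tx": -0.03,"ty": 0,"tz": -0.03,"twist": 0},{"tx": -0.035,"ty": 0,"tz": 0,"twist": 0},{"tx": 0,"ty": 0,"tz": 0,"twist": 0}]'

```text
clock: 21.25
position: [0.5896, -0.2892, 0.2222]
ee_rot: [0.628, 3.074, 0.0]
force: [-0.6, 0.3, -0.2]
width: 0.497
gripper_force: 0.0
```

```bash
python3 - <<'E'
from h import *
np.set_printoptions(precision=4,suppress=True)
s=arm.observe();print(s["clock"],s["position"],s["ee_rot"],s["force"],s["joints"])
b=arm.get_image("wrist");c=cv2.resize(b[0:230,180:420,::-1],None,fx=2.5,fy=2.5,interpolation=cv2.INTER_CUBIC)
cv2.imwrite("pics/w4.png",c)
n=np.array([-.4609,.1938,.866]);P=np.array([.510,-.255,.075])
print("pred flange/top px",proj("wrist",[P,P+.034*n]))
for q in arm.place_of("wrist","nut")[:2]:print(q["conf"],px(q),at("wrist",px(q),.075))
E
```

```text
21.25 [ 0.5896 -0.2892  0.2222] [0.6279 3.0737 0.0001] [-0.5708  0.2656 -0.22  ] [ 0.9971  0.736  -1.1164  1.4374  0.6636  1.3719  1.0269]
pred flange/top px [[319.2526 113.7914]
 [319.2921  92.7604]]
0.56 [320.192 106.48 ] [ 0.5023 -0.2506  0.075 ]
```

View pics/w4.png

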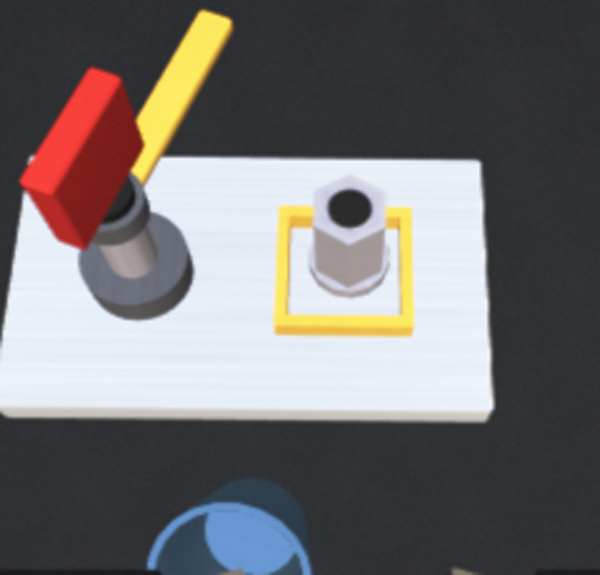

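The wrist crop shows the nut seated in the pocket, against the lower rim; its origin is near wrist pixel (320,106), about 7 mm down the slope. The clamp is still open and the mug is untouched. Since the tool stays vertical, I'll push the grip bar's downhill end sideways with shut fingers.

Request:
move_arm --motion '[{"tx": 0.033,"ty": -0.021,"tz": 0,"twist": 0},{"tx": 0.033,"ty": -0.021,"tz": 0,"twist": 0},{"tx": 0.033,"ty": -0.021,"tz": 0,"twist": 0},{"tx": 0.033,"ty": -0.021,"tz": 0,"twist": 0},{"tx": 0.032,"ty": -0.022,"tz": 0,"twist": 0},{"tx": 0,"ty": 0,"tz": 0,"twist": 0.078},{"tx": 0,"ty": 0,"tz": 0,"twist": 0.078},{"tx": 0,"ty": 0,"tz": 0,"twist": 0.078},{"tx": 0,"ty": 0,"tz": 0,"twist": 0.078},{"tx": 0,"ty": 0,"tz": 0,"twist": 0.078},{"tx": 0,"ty": 0,"tz": 0,"twist": 0.078},{"tx": 0,"ty": 0,"tz": 0,"twist": 0}]' --gripper 1 --squeeze 20

```text
clock: 22.55
position: [0.3928, -0.3204, 0.2215]
ee_rot: [-1.692, -2.647, 0.002]
force: [0.8, -0.4, -0.1]
width: 0.002
gripper_force: 0.0
```

```bash
python3 - <<'E'
from h import *
np.set_printoptions(precision=4,suppress=True)
s=arm.observe();M=R.from_rotvec(s["ee_rot"]).as_matrix();p=np.array(s["position"]);print(s["clock"],p,s["joints"],s["width"],M[:,0],M[:,1])
print("to start",M.T@(np.array([.3975,-.3239,.115])-p))
E
```

```text
22.55 [ 0.3928 -0.3204  0.2215] [ 1.3428  0.4318 -1.026   1.8057  0.4069  1.1354  0.6137] 0.0020777771357784374 [-0.42    0.9075 -0.0004] [ 0.9075  0.42   -0.001 ]
to start [-0.0051  0.0029  0.1065]
```

Request:
move_arm --motion '[{"tx": -0.005,"ty": 0.003,"tz": 0.03,"twist": 0},{"tx": 0,"ty": 0,"tz": 0.04,"twist": 0},{"tx": 0,"ty": 0,"tz": 0.03,"twist": 0},{"tx": 0,"ty": 0,"tz": 0.006,"twist": 0},{"tx": 0,"ty": 0.005,"tz": 0,"twist": 0},{"tx": 0,"ty": 0.005,"tz": 0,"twist": 0},{"tx": 0,"ty": 0.005,"tz": 0,"twist": 0},{"tx": 0,"ty": 0.004,"tz": 0,"twist": 0},{"tx": 0,"ty": 0.003,"tz": 0,"twist": 0}]'

```text
clock: 23.45
position: [0.4125, -0.3165, 0.1162]
ee_rot: [-1.688, -2.64, 0.014]
force: [-27.8, -5.8, 17.7]
width: 0.004
gripper_force: 15.1
```

```bash
cat > clamp.py <<'E'
from h import *
np.set_printoptions(precision=3,suppress=True)
d=np.radians(67.2);y=np.array([np.cos(d),np.sin(d),0]);xh=np.array([np.sin(d),-np.cos(d),0]);x=xh*np.cos(np.pi/6)+[0,0,.5];n=np.cross(x,y)
O=np.array([.510,-.255,.075])-.04*y
def arm_pts(q,w=.007):
    a,b=-np.sin(1.2-q),np.cos(1.2-q);D=a*x+b*y;S=np.cross(n,D);C=O-.045*y+.044*n
    return [C+r*D+e*S for r,e in((.045,-w),(.094,-w),(.094,w),(.045,w))]
def fit(cam):
    im=arm.get_image(cam);h=cv2.cvtColor(im,cv2.COLOR_RGB2HSV);m=cv2.inRange(h,(18,100,90),(36,255,255))
    out=[]
    for q in np.arange(-.05,1.36,.05):
        k=np.zeros((400,640),np.uint8);cv2.fillConvexPoly(k,proj(cam,arm_pts(q)).round().astype(int),255)
        out.append(((m>0)&(k>0)).sum()/max((k>0).sum(),1))
    o=np.array(out);i=o.argsort()[::-1][:4];print(cam,[(round(-.05+.05*j,2),round(float(o[j]),2)) for j in i])
if __name__=="__main__":
    for c in("top","scene","wrist"): fit(c)
    s=arm.observe();print(s["clock"],s["position"],s["force"])
    for c in("top","scene"):
        for r in arm.place_of(c,"nut"):
            p=at(c,px(r),.075)
            if abs(p[1]+.255)<.1: print("nut",c,r["conf"],p, [(p-O)@x,(p-O)@y])
E
python3 clamp.py
```

```text
top [(np.float64(0.2), 0.9), (np.float64(0.15), 0.88), (np.float64(0.25), 0.76), (np.float64(0.1), 0.74)]
scene [(np.float64(0.15), 1.0), (np.float64(0.1), 1.0), (np.float64(0.25), 1.0), (np.float64(0.2), 1.0)]
wrist [(np.float64(0.15), 0.91), (np.float64(0.2), 0.84), (np.float64(0.1), 0.67), (np.float64(0.25), 0.59)]
23.6 [ 0.412 -0.317  0.116] [-23.876  -4.09   16.006]
nut top 0.6 [ 0.5   -0.25   0.075] [np.float64(-0.009899752214286503), np.float64(0.04110051504605177)]
nut scene 0.58 [ 0.518 -0.228  0.075] [np.float64(-0.002263521804105865), np.float64(0.06788430544928635)]
```

Request:
move_arm --motion '[{"tx": 0,"ty": 0.002,"tz": -0.0006,"twist": 0},{"tx": 0,"ty": 0.002,"tz": -0.0006,"twist": 0},{"tx": 0,"ty": 0.002,"tz": -0.0006,"twist": 0},{"tx": 0,"ty": 0,"tz": 0,"twist": 0}]'

```text
clock: 24.1
position: [0.4132, -0.3157, 0.1165]
ee_rot: [-1.688, -2.632, 0.022]
force: [-35.6, -8.1, 14.4]
width: 0.001
gripper_force: 18.4
```

```bash
python3 clamp.py
```

```text
top [(np.float64(0.25), 0.84), (np.float64(0.3), 0.81), (np.float64(0.2), 0.75), (np.float64(0.15), 0.63)]
scene [(np.float64(0.15), 1.0), (np.float64(0.1), 1.0), (np.float64(0.45), 1.0), (np.float64(0.35), 1.0)]
wrist [(np.float64(0.25), 0.9), (np.float64(0.2), 0.84), (np.float64(0.3), 0.65), (np.float64(0.15), 0.61)]
24.25 [ 0.413 -0.316  0.117] [-35.18   -7.045  14.416]
nut top 0.44 [ 0.504 -0.247  0.075] [np.float64(-0.0076843812232574495), np.float64(0.04492633605656534)]
nut scene 0.49 [ 0.497 -0.26   0.075] [np.float64(-0.00907629481803718), np.float64(0.030158169249030486)]
```

Request:
move_arm --motion '[{"tx": 0,"ty": -0.008,"tz": 0,"twist": 0},{"tx": 0.004,"ty": -0.008,"tz": 0,"twist": 0},{"tx": 0.006,"ty": 0,"tz": 0,"twist": 0},{"tx": 0,"ty": 0.006,"tz": 0,"twist": 0},{"tx": 0,"ty": 0.005,"tz": 0,"twist": 0},{"tx": 0,"ty": 0.004,"tz": 0,"twist": 0},{"tx": 0,"ty": 0.003,"tz": 0,"twist": 0},{"tx": 0,"ty": 0.003,"tz": -0.001,"twist": 0},{"tx": 0,"ty": 0,"tz": 0,"twist": 0}]'

```text
clock: 25.25
position: [0.4228, -0.3001, 0.1186]
ee_rot: [-1.686, -2.647, 0.003]
force: [-9.0, 0.1, 0.7]
width: 0.006
gripper_force: 3.9
```

```bash
python3 clamp.py
```

```text
top [(np.float64(1.25), 0.35), (np.float64(1.2), 0.34), (np.float64(1.3), 0.29), (np.float64(1.15), 0.24)]
scene [(np.float64(1.25), 1.0), (np.float64(1.2), 0.94), (np.float64(1.3), 0.92), (np.float64(1.35), 0.77)]
wrist [(np.float64(1.25), 0.62), (np.float64(1.2), 0.56), (np.float64(1.3), 0.45), (np.float64(1.15), 0.4)]
25.4 [ 0.423 -0.3    0.119] [-7.727 -0.366  1.646]
nut top 0.52 [ 0.504 -0.249  0.075] [np.float64(-0.006721332096346865), np.float64(0.042830885257645224)]
nut scene 0.46 [ 0.503 -0.25   0.075] [np.float64(-0.007659540832548073), np.float64(0.04221388561202049)]
```

The clamp snapped over to about 1.2 rad, so I back off, lift clear and verify.

Request:
move_arm --motion '[{"tx": 0,"ty": -0.01,"tz": 0,"twist": 0},{"tx": 0,"ty": -0.02,"tz": 0,"twist": 0},{"tx": 0,"ty": -0.02,"tz": -0.03,"twist": 0},{"tx": 0,"ty": 0,"tz": -0.045,"twist": 0},{"tx": 0,"ty": 0,"tz": -0.045,"twist": 0},{"tx": 0,"ty": 0,"tz": -0.03,"twist": 0},{"tx": 0,"ty": 0,"tz": 0,"twist": 0},{"tx": 0,"ty": 0,"tz": 0,"twist": 0}]'

```text
clock: 26.3
position: [0.3797, -0.3221, 0.2694]
ee_rot: [1.687, 2.647, -0.001]
force: [0.0, -0.1, -0.4]
width: 0.006
gripper_force: 0.0
```

```bash
python3 clamp.py; python3 - <<'E'
from h import *
arm.get_image("top")
for n in("hook","tin","mug","cleaner","sprayer"):
  for r in arm.place_of("top",n)[:1]:print(n,r["conf"],px(r),at("top",px(r),0)[:2])
E
```

```text
top [(np.float64(1.2), 0.72), (np.float64(1.15), 0.68), (np.float64(1.25), 0.57), (np.float64(1.1), 0.47)]
scene [(np.float64(1.2), 1.0), (np.float64(1.15), 0.97), (np.float64(1.25), 0.93), (np.float64(1.1), 0.87)]
wrist [(np.float64(1.2), 0.82), (np.float64(1.15), 0.79), (np.float64(1.1), 0.61), (np.float64(1.25), 0.6)]
26.45 [ 0.378 -0.322  0.268] [ 0.154  0.087 -0.548]
nut top 0.57 [ 0.508 -0.257  0.075] [np.float64(-0.000879130265126096), np.float64(0.037909785592713095)]
nut scene 0.64 [ 0.51  -0.243  0.075] [np.float64(-0.004136810837680941), np.float64(0.05112104327797626)]
hook 0.7 [349.632 275.2  ] [ 0.36220748 -0.05334761]
tin 0.43 [247.68 189.32] [0.63717192 0.34271883]
mug 0.94 [440.384 213.6  ] [ 0.60977184 -0.36320248]
cleaner 0.73 [329.92 164.92] [0.75692167 0.05000643]
sprayer 0.68 [372.992 186.2  ] [ 0.68986915 -0.11444774]
```

```bash
python3 -c "
from cell import arm
print(arm.sign_off())"
```

```text
the job is handed in; nothing more can be done
None
```

The job is handed in at about 26.5 s. By my final camera check the nut is in the pocket, the clamp is locked at about 1.2 rad, and the hook lies where I laid it flat; the bystanders have not visibly moved. The sign-off gave no verdict, and I turned the knob by pushing its bar with shut fingers rather than gripping it.

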